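# Present the tasting dish tab-first at the bakery counter

## Task

Serve the order on the orange tray: first set the tall lidded cup gently upright on the empty half of the tray and let go of it. Then take the steel tasting dish by the grip of its arched handle, lift it straight up about a hand's breadth (10 cm), and only then turn it a quarter turn clockwise (seen from above), level and with the truffle staying in its middle, so that its thumb tab points away from you to the customer, square to the tray's long side. Finish holding it still there, in the air over the place where it stood: do not put it down or let go, and leave the other cups and the napkin box alone.

Things in the scene. Friction and masses are not known exactly. Their poses are not given: they have to be found in the camera images.
- tray: Fixed orange tray, 280 (x) by 420 (y) mm, rim 18 mm high, floor and walls 5 mm thick. Origin: centre of its underside. Its x axis points away from the robot to the customer, square to its long sides (tray yawed up to 0.3 rad either way), y to the robot's left. The dish stands on the +y half; the -y half is empty.
- cup_place (a point): Middle of the empty half of the tray, on the tray's floor (tray frame: x 0, y -110 mm, z 5 mm); axes as the tray's.
- dish_place (a point): Middle of the dish's half of the tray, on the tray's floor (tray frame: x 0, y +95 mm, z 5 mm); axes as the tray's. At the start the dish stands within about 15 mm of it.
- tall_cup: Tall clear plastic cup of doughnut balls with a closed white lid, loose: 54 mm diameter (58 mm at the lid, the top 12 mm), 86 mm high, about 0.16 kg. It stands on the counter to the robot's right (the -y side) among two short cups. Origin: centre of its underside, z up.
- dish: Loose steel dished plate, about 0.32 kg, 151 mm diameter, rim 24 mm high, foot 90 mm wide. Inside: flat middle 30 mm wide, 10 mm above the underside, then a wall sloping up at 17 degrees. An arched handle spans it along its y (rods at y +-71 mm). A flat thumb tab, 36 mm wide, sticks out along +x to 111 mm. Origin: centre of underside. At the start the tab points to the tray's +y, within 0.26 rad.
- dish_grip (a point): Centre of the arched handle's dark wooden grip bar: 14 mm wide (dish x), 64 mm long (dish y), 18 mm high, centred 108 mm above the dish's underside on its axis, above the centre of mass, with free room below down to the truffle. Axes as the dish's: fingers close along the dish's x.
- dish_tab (a point): Point near the tip of the dish's thumb tab: dish frame x 105, y 0, z 21.5 mm.
- truffle_center (a point): Centre of the loose chocolate truffle, a ball of 36 mm diameter, about 30 g, which lies in the middle of the dish, its centre 28 mm above the dish's underside; it can roll.
- short_cup_a: Short lidded clear cup, loose bystander on the counter: 60 mm diameter (64 mm at the lid), 48 mm high. Origin: centre of its underside.
- short_cup_b: Another short lidded cup, the same as short_cup_a.
- napkin_box: Steel napkin box, loose bystander to the left of the tray: 90 by 120 mm, 114 mm high. Origin: centre of its underside.

How it is judged:
By the outcome, as a careful person would: the job done as asked, in the order asked, and still so for the second after the job is handed in, while the arm keeps its last pose, push and grip.
It also fails if it takes over 46 s, if anything falls off the work surface, if the arm or the gripper's body presses on something with over 40 N, if the wrist force passes 120 N, or if a joint passes its speed limit or range.

## Robot

A 6-joint arm with a two-finger parallel gripper is mounted at the origin on the work surface. World frame = base frame: x ahead of the robot, y to its left, z up, the work surface at z = 0. Lengths are in m, angles in rad, forces in N, time in s.
With the tool pointing down it reaches from about 0.35 to 0.775 m from the base axis. Payload 7.3 kg.
Tool frame: the origin (TCP) lies at the very end of the fingers, on their centre line; the grasp point (between the pads) lies 19 mm behind it (robot.hold_point_z is the distance from the TCP to the grasp point, in m); z points along the fingers, y is the direction in which the jaws open and shut (so a half turn about z gives the same grasp; the last joint's range is limited). The gripper opens to 92 mm and grips with 3 to 60 N. Pads are 19 mm wide; open, the fingers measure 130 mm over their backs; the gripper's body (75 mm by 190 mm) begins 47 mm behind the grasp point.
Start: joints at [-1.484, 0.342, 1.524, -0, 1.275, -0.146], TCP at [0.121, -0.511, 0.227] pointing down, gripper open.
Joint ranges: [-2.53, 2.53], [-0.77, 2.02], [0.04, 2.7], [-1, 4.14], [0.28, 2.66], [-3.11, 3.11]. Speed limits (rad/s): [2.57, 2.57, 3.14, 3.14, 3.14, 3.14].

## Interface

Orientations are given as [roll, pitch, yaw] about the fixed x, y, z axes, in that order (R = Rz(yaw) Ry(pitch) Rx(roll)).
In Python, from cell import monitor, viewer, robot gives the robot as it stands.
- The arm moves only by the tool move_arm, never from a script. Its argument "deltas" is a list of rows, each an object of numbers: "x", "y", "z": the shift along the tool's x, y, z in m; "wx", "wy", "wz": the turn, a rotation vector about the tool's x, y, z in degrees; "hand": the opening, from 0 (shut) to 1 (fully open). In form: [{"x": .., "y": .., "z": .., "wx": .., "wy": .., "wz": .., "hand": ..}, ...]. A call has 1 to 8 rows; each row is the pose to reach, as a shift and turn from the pose commanded when the call began, along the tool's axes at that moment; what a row does not reach only later rows make up. A row lasts 1/8 s, in which the tool goes at most 62.5 mm and 10.7 degrees, less where a joint would pass 70% of its speed; a pose out of reach is approached as far as the arm can. A call with a gripper value outside its range is refused whole. The fingers move at their own pace and stop on an object; "grip_force" is the grip in N (left out, the last holds). Time passes only in rows, so rows that repeat a pose let the fingers close. It gives the time, the measured TCP pose, the force and the opening at its end, in the units of the state.
- monitor.observe(): the state, without advancing time (a new reading comes with each control period).
- viewer.read_camera(name): name is "scene" or "top" or "wrist"; returns the picture (400x640x3 uint8, red, green, blue); there is no depth.
- viewer.camera_params(name): a dict with "camera_matrix" (3x3 intrinsics, pixels), "R" (3x3) and "t" (3): a world point X has camera coordinates R X + t. Camera axes: x right, y down, z forward; pixel columns grow to the right and rows downward; lengths in m; the calibration is good to about 2 mm. A picture is of the moment at which its call begins: read the wrist's pose just before it. camera_params takes no time and is no camera call; for the wrist camera it gives the pose at the moment of the call.
- robot.hand_in(): hands the job in, once; it reports no verdict.
The state is a dict: "time": time; "qpos": joint angles; "qvel": joint speeds; "joint_efforts": joint torques, N m; "tool_pos": TCP position; "tool_rot": TCP orientation; "contact_force": force on the tool from outside, world axes, zero at the start; "torque": the same for the moment, N m; "opening": finger opening in m.
Only numpy, scipy, OpenCV 4.12 (cv2) and the standard library are available. Lean on these libraries where they do the work, as an engineer would, in place of code of your own. Each camera call takes 0.05 s, during which the arm holds its last target. There are 200 camera calls.

## Working session

There is one attempt and no reset: what is moved stays moved. The work goes in short steps, Python scripts to look and compute and a tool call to move; the robot and the scene stay as the last step left them, time stands still between calls to the robot, and variables do not carry over. Pictures are saved under pics/ and viewed, about 8 in all and at most 12, crops included, and the job is handed in when it is done.

Besides the shell and the picture viewer there is one more tool, called after "Request:" as name([rows], argument=value, ...), one row to a line, values as JSON. move_arm: Moves the arm, as the interface text tells. Its arguments: {"type":"object","properties":{"deltas":{"type":"array","items":{"type":"object","properties":{"x":{"type":"number"},"y":{"type":"number"},"z":{"type":"number"},"wx":{"type":"number"},"wy":{"type":"number"},"wz":{"type":"number"},"hand":{"type":"number"}}}},"grip_force":{"type":"number"}},"required":["deltas"]}

```bash
mkdir -p pics; ls; python3 - <<'E'
from cell import monitor, viewer, robot
import cv2
s=monitor.observe()
print({k:s[k] for k in('time','tool_pos','tool_rot','opening','contact_force')})
for n in('top','scene','wrist'):
    p=viewer.camera_params(n);print(n,p)
    cv2.imwrite(f'pics/{n}0.png',viewer.read_camera(n)[:,:,::-1])
E
```

```text
pics
{'time': 0.0, 'tool_pos': array([ 0.12112157, -0.51040708,  0.22603035]), 'tool_rot': array([-3.14002658e+00, -2.56994775e-04,  2.32842833e-01]), 'opening': 0.09167333673530936, 'contact_force': array([0.61196123, 0.05343222, 0.51763763])}
top {'camera_matrix': array([[461.97325018,   0.        , 320.82543777],
       [  0.        , 461.97325018, 198.91353669],
       [  0.        ,   0.        ,   1.        ]]), 'R': array([[ 0.02958872, -0.99939163,  0.01846264],
       [-0.99805404, -0.03055329, -0.05435647],
       [ 0.0548875 , -0.01681838, -0.99835089]]), 't': array([0.0562765 , 0.53362318, 1.31140176])}
scene {'camera_matrix': array([[492.9399095 ,   0.        , 321.82276334],
       [  0.        , 492.9399095 , 199.29767894],
       [  0.        ,   0.        ,   1.        ]]), 'R': array([[ 0.84607462,  0.5328848 , -0.01383923],
       [ 0.40785264, -0.66383815, -0.62687729],
       [-0.34324039,  0.5247406 , -0.77899508]]), 't': array([-0.47626311, -0.11245264,  1.90925333])}
wrist {'camera_matrix': array([[319.43268867,   0.        , 319.11673315],
       [  0.        , 319.43268867, 200.45178987],
       [  0.        ,   0.        ,   1.        ]]), 'R': array([[ 0.23026366, -0.97312677, -0.00171552],
       [-0.93602556, -0.22196614,  0.27310653],
       [-0.26614806, -0.06128074, -0.96198227]]), 't': array([-0.52381115, -0.03353756,  0.390631  ])}
```

View pics/top0.png

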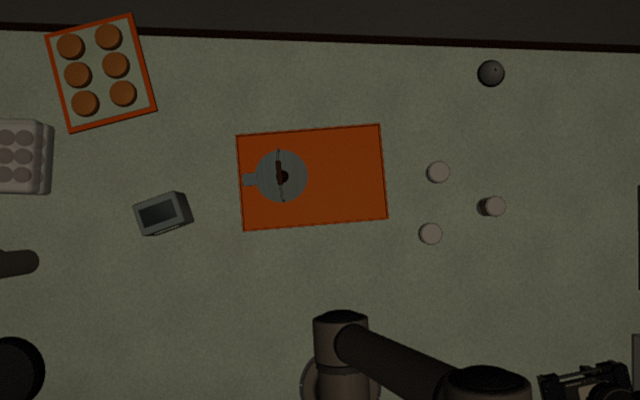

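View pics/wrist0.png

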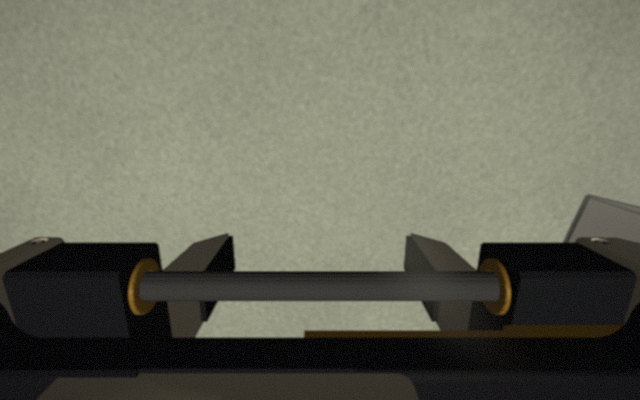

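View pics/scene0.png

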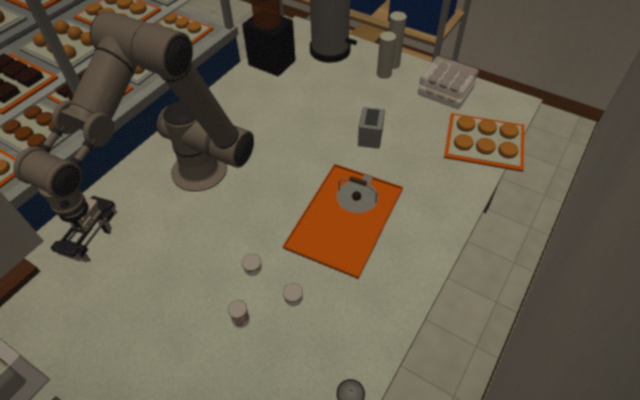

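Top view: the tray's corners are at about (236,135), (380,124), (388,218) and (243,231). The tall cup's lid is at (495,206), the short cups at (438,172) and (430,233), and the dish at (281,176) with its tab at (249,179). Next I'll measure these more precisely.

```bash
cat > h.py <<'E'
import numpy as np, cv2
from cell import monitor, viewer, robot
from scipy.spatial.transform import Rotation as Ro
def ray(n,uv,z,P=None):
    P=P or viewer.camera_params(n)
    K,R,t=P['camera_matrix'],P['R'],P['t']
    d=R.T@np.linalg.inv(K)@np.array([*uv,1.]); c=-R.T@t
    return (c+d*(z-c[2])/d[2])
def proj(n,X,P=None):
    P=P or viewer.camera_params(n)
    q=P['camera_matrix']@(P['R']@np.array(X)+P['t']); return q[:2]/q[2]
def tray(img,n,z=0.018):
    h=cv2.cvtColor(img,cv2.COLOR_RGB2HSV)
    m=cv2.inRange(h,(3,150,80),(20,255,255))
    m=cv2.morphologyEx(m,cv2.MORPH_CLOSE,np.ones((5,5)))
    c=max(cv2.findContours(m,0,1)[0],key=cv2.contourArea)
    P=viewer.camera_params(n)
    w=np.array([ray(n,p[0],z,P)[:2] for p in cv2.convexHull(c)],np.float32)
    return cv2.minAreaRect(w*1000)
E
python3 - <<'E'
from h import *
T=cv2.imread('pics/top0.png');S=cv2.imread('pics/scene0.png')
for n,i in(('top',T),('scene',S)): print(n,tray(i[:,:,::-1].copy(),n))
print('tall',ray('top',(495,206),.086)[:2]*1000)
print('sA',ray('top',(438,172),.048)[:2]*1000,'sB',ray('top',(430,233),.048)[:2]*1000)
print('scene tall',ray('scene',(238,306),.086)[:2]*1000,ray('scene',(292,290),.048)[:2]*1000,ray('scene',(252,260),.048)[:2]*1000)
a=cv2.resize(T[120:250,225:395],None,fx=4.4,fy=4.4,interpolation=cv2.INTER_CUBIC)
b=cv2.resize(T[150:250,415:515],None,fx=5,fy=5,interpolation=cv2.INTER_CUBIC)
cv2.imwrite('pics/a.png',np.clip(a*1.6,0,255).astype(np.uint8));cv2.imwrite('pics/b.png',b)
E
```

```text
top ((595.4896240234375, 101.31597900390625), (278.3456726074219, 418.8633117675781), 6.598552227020264)
scene ((599.3483276367188, 95.86611938476562), (278.2503356933594, 423.4509582519531), 6.5452070236206055)
tall [ 522.91550755 -402.33858761]
sA [ 615.82700442 -254.8998871 ] sB [ 443.74737417 -235.12953028]
scene tall [ 525.27035052 -401.17376056] [ 617.2302724  -258.08926577] [ 445.77867476 -236.65948623]
```

View pics/a.png

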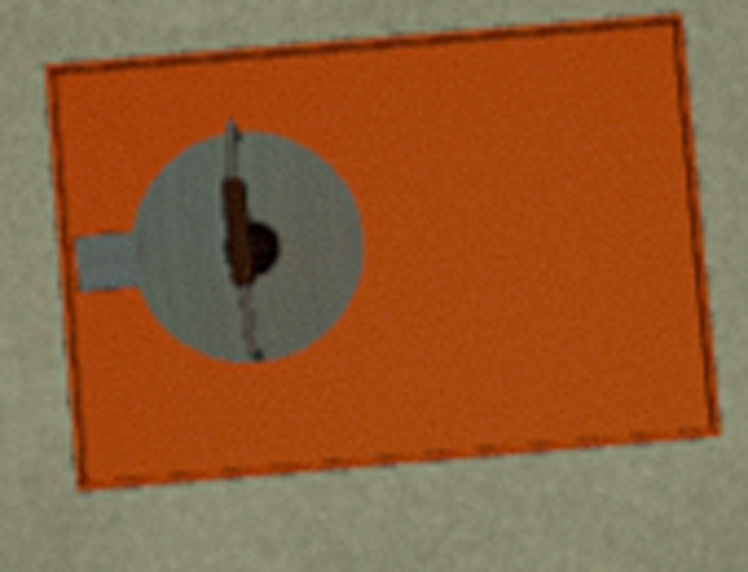

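View pics/b.png

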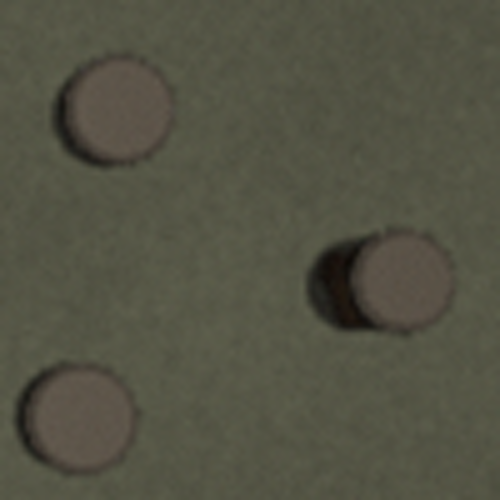

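```bash
cat >> h.py <<'E'
def delta(target,yaw=None):
    s=monitor.observe(); R=Ro.from_euler('xyz',s['tool_rot'])
    d=R.inv().apply(np.array(target)-s['tool_pos'])
    r=''
    if yaw is not None:
        q=(R.inv()*Ro.from_euler('xyz',[np.pi,0,yaw])).as_rotvec(degrees=True); r=np.round(q,2)
    print('delta mm',np.round(d*1000,1),'rot',r,'t',s['time'],'pos',s['tool_pos'].round(4),'rpy',s['tool_rot'].round(4))
E
python3 - <<'E'
from h import *
f=lambda u,v:(225+u/4.4-.4,120+v/4.4-.4)
print('rim c',ray('top',f(249,246),.029)[:2],'bar c',ray('top',f(239,232),.122)[:2],'tab',ray('top',f(77,263),.028)[:2],'truf',ray('top',f(262,248),.04)[:2])
b0=ray('top',f(234,180),.122);b1=ray('top',f(246,284),.122);d=b0-b1;print('bar dir',np.degrees(np.arctan2(d[1],d[0])),np.linalg.norm(d))
e0=ray('top',f(232,122),.03);e1=ray('top',f(258,355),.03);d=e0-e1;print('ends',e0,e1,np.degrees(np.arctan2(d[1],d[0])))
a=np.radians(6.57);c=np.array([.597,.099]);R=np.array([[np.cos(a),-np.sin(a)],[np.sin(a),np.cos(a)]])
print('cup_place',c+R@[0,-.11],'dish_place',c+R@[0,.095])
delta([.524,-.402,.19])
E
```

```text
rim c [0.59395111 0.18705346] bar c [0.59259083 0.18675534] tab [0.57956429 0.29740546] truf [0.59179319 0.17792771]
bar dir 8.516469637519414 0.06308853070947858
ends [0.67401889 0.20071938 0.03      ] [0.52367711 0.17879515 0.03      ] 8.296914680440548
cup_place [ 0.60958587 -0.01027761] dish_place [0.58613038 0.19337612]
delta mm [417.  -12.6  36.3] rot  t 0.15 pos [ 0.1211 -0.5105  0.2262] rpy [-3.1405e+00 -2.0000e-04  2.3280e-01]
```

Request:
move_arm([
  {"x": 0.04,"y": -0.002,"z": 0.0},
  {"x": 0.095,"y": -0.003,"z": 0.0},
  {"x": 0.15,"y": -0.005,"z": 0.005},
  {"x": 0.205,"y": -0.006,"z": 0.01},
  {"x": 0.26,"y": -0.008,"z": 0.015},
  {"x": 0.315,"y": -0.009,"z": 0.02},
  {"x": 0.365,"y": -0.011,"z": 0.03},
  {"x": 0.4,"y": -0.0125,"z": 0.036},
])

```text
schema error: expected keys x, y, z, wx, wy, wz, hand
```

Request:
move_arm([
  {"x": 0.012},
  {"x": 0.017},
  {"x": 0.017},
])

```text
schema error: expected keys x, y, z, wx, wy, wz, hand
```

```bash
python3 - <<'E'
from h import *
delta([.524,-.402,.031])
P=viewer.camera_params('wrist');I=viewer.read_camera('wrist')[:,:,::-1].copy()
print(proj('wrist',[.524,-.402,.086],P),proj('wrist',[.524,-.402,0],P),np.linalg.inv(P['R'])@-P['t'])
import pickle;pickle.dump(P,open('P1.pkl','wb'))
cv2.imwrite('pics/w1.png',np.clip(I*1.5,0,255))
E
```

```text
delta mm [417.  -12.5 195.3] rot  t 0.15 pos [ 0.1211 -0.5105  0.2262] rpy [-3.1405e+00 -2.0000e-04  2.3280e-01]
[ 298.94344396 -479.83043627] [ 305.141829   -303.02448995] [ 0.19319098 -0.49326899  0.38413141][ WARN:0@0.723] global loadsave.cpp:1063 imwrite_ Unsupported depth image for selected encoder is fallbacked to CV_8U.
```

View pics/w1.png

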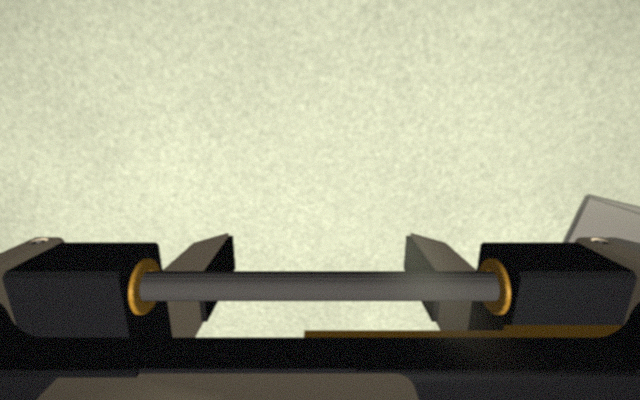

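The arm did not move, because every row needs all seven keys. The view is the same as at the start. I'll resend the move with full rows (6 pictures viewed so far).

Request:
move_arm([
  {"x": 0.04,"y": -0.002,"z": 0,"wx": 0,"wy": 0,"wz": 0,"hand": 1},
  {"x": 0.095,"y": -0.003,"z": 0,"wx": 0,"wy": 0,"wz": 0,"hand": 1},
  {"x": 0.15,"y": -0.005,"z": 0.005,"wx": 0,"wy": 0,"wz": 0,"hand": 1},
  {"x": 0.205,"y": -0.006,"z": 0.01,"wx": 0,"wy": 0,"wz": 0,"hand": 1},
  {"x": 0.26,"y": -0.008,"z": 0.015,"wx": 0,"wy": 0,"wz": 0,"hand": 1},
  {"x": 0.315,"y": -0.009,"z": 0.02,"wx": 0,"wy": 0,"wz": 0,"hand": 1},
  {"x": 0.365,"y": -0.011,"z": 0.03,"wx": 0,"wy": 0,"wz": 0,"hand": 1},
  {"x": 0.4,"y": -0.0125,"z": 0.036,"wx": 0,"wy": 0,"wz": 0,"hand": 1},
])

```text
time: 1.2
tool_pos: [0.5093, -0.4051, 0.1897]
tool_rot: [-3.141, 0.0, 0.234]
contact_force: [0.0, -0.3, -0.8]
opening: 0.0919
```

Request:
move_arm([
  {"x": 0.012,"y": 0,"z": 0,"wx": 0,"wy": 0,"wz": 0,"hand": 1},
  {"x": 0.017,"y": 0,"z": 0,"wx": 0,"wy": 0,"wz": 0,"hand": 1},
  {"x": 0.017,"y": 0,"z": 0,"wx": 0,"wy": 0,"wz": 0,"hand": 1},
])

```text
time: 1.58
tool_pos: [0.5233, -0.4031, 0.1911]
tool_rot: [3.141, 0.0, 0.232]
contact_force: [-0.6, -0.1, 0.7]
opening: 0.0919
```

```bash
python3 - <<'E'
from h import *
delta([.524,-.402,.031])
P=viewer.camera_params('wrist');I=viewer.read_camera('wrist')[:,:,::-1].copy()
print(proj('wrist',[.524,-.402,.086],P),proj('wrist',[.524,-.402,0],P),np.linalg.inv(P['R'])@-P['t'])
import pickle;pickle.dump(P,open('P1.pkl','wb'))
cv2.imwrite('pics/w2.png',cv2.convertScaleAbs(I,alpha=1.2))
E
```

```text
delta mm [  0.9  -1.  160.1] rot  t 1.575 pos [ 0.5233 -0.4031  0.1911] rpy [3.1411e+00 1.0000e-04 2.3200e-01]
[318.55532528 198.76411915] [318.67656896 178.04070075] [ 0.5953988  -0.38562658  0.34897624]
```

View pics/w2.png

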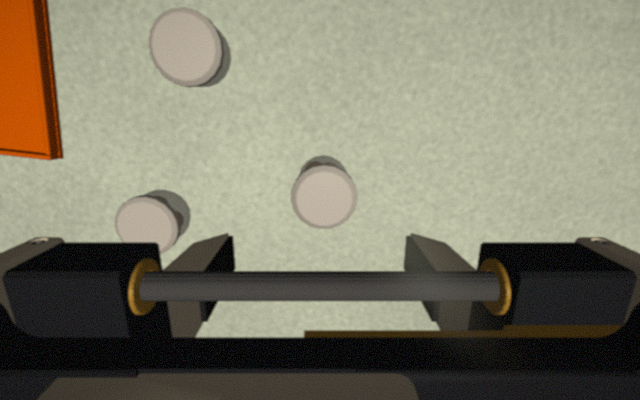

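The tall cup's lid shows at (324,197). I predicted (318.6,198.8), so the cup is about 4.5 mm further to -y.

```bash
python3 - <<'E'
from h import *
c=ray('wrist',(324,197),.086);print(c); delta([c[0],c[1],.031])
E
```

```text
[ 0.52634493 -0.40629469  0.086     ]
delta mm [  2.4   3.7 160.2] rot  t 1.625 pos [ 0.5231 -0.4032  0.1912] rpy [3.141e+00 1.000e-04 2.317e-01]
```

Request:
move_arm([
  {"x": 0.002,"y": 0.003,"z": 0.03,"wx": 0,"wy": 0,"wz": 0,"hand": 1},
  {"x": 0.002,"y": 0.003,"z": 0.065,"wx": 0,"wy": 0,"wz": 0,"hand": 1},
  {"x": 0.002,"y": 0.003,"z": 0.1,"wx": 0,"wy": 0,"wz": 0,"hand": 1},
  {"x": 0.002,"y": 0.003,"z": 0.13,"wx": 0,"wy": 0,"wz": 0,"hand": 1},
  {"x": 0.002,"y": 0.003,"z": 0.15,"wx": 0,"wy": 0,"wz": 0,"hand": 1},
  {"x": 0.002,"y": 0.003,"z": 0.16,"wx": 0,"wy": 0,"wz": 0,"hand": 1},
  {"x": 0.002,"y": 0.003,"z": 0.16,"wx": 0,"wy": 0,"wz": 0,"hand": 0.75},
  {"x": 0.002,"y": 0.003,"z": 0.16,"wx": 0,"wy": 0,"wz": 0,"hand": 0.65},
], grip_force=12)

```text
time: 2.62
tool_pos: [0.527, -0.4057, 0.032]
tool_rot: [3.14, -0.001, 0.232]
contact_force: [-0.2, 0.3, 0.4]
opening: 0.0765
```

Request:
move_arm([
  {"x": 0,"y": 0,"z": 0,"wx": 0,"wy": 0,"wz": 0,"hand": 0.6},
  {"x": 0,"y": 0,"z": 0,"wx": 0,"wy": 0,"wz": 0,"hand": 0.5},
  {"x": 0,"y": 0,"z": 0,"wx": 0,"wy": 0,"wz": 0,"hand": 0.4},
  {"x": 0,"y": 0,"z": 0,"wx": 0,"wy": 0,"wz": 0,"hand": 0.4},
  {"x": 0,"y": 0,"z": 0,"wx": 0,"wy": 0,"wz": 0,"hand": 0.4},
])

```text
time: 3.25
tool_pos: [0.527, -0.4054, 0.0313]
tool_rot: [3.14, -0.001, 0.233]
contact_force: [0.5, -1.1, 4.0]
opening: 0.0564
```

Request:
move_arm([
  {"x": 0,"y": 0,"z": 0,"wx": 0,"wy": 0,"wz": 0,"hand": 0.4},
  {"x": 0,"y": 0,"z": 0,"wx": 0,"wy": 0,"wz": 0,"hand": 0.4},
])

```text
time: 3.5
tool_pos: [0.527, -0.4054, 0.0313]
tool_rot: [3.14, -0.001, 0.233]
contact_force: [-0.1, -1.0, 4.4]
opening: 0.0566
```

```bash
python3 - <<'E'
from h import *
print(monitor.observe())
E
```

```text
{'time': 3.5, 'qpos': array([-7.70797239e-01,  7.81605955e-01,  1.32171706e+00, -1.46433960e-04,
        1.03682038e+00,  5.67311476e-01]), 'qvel': array([ 5.43924607e-04, -4.20103936e-04,  4.40632722e-04,  1.53769078e-03,
       -1.40627840e-05,  1.23759811e-03]), 'joint_efforts': array([ 5.65579589e-01, -5.67897713e+01, -1.91009670e+01,  2.45609069e-01,
        2.48844037e-01,  1.41029092e-02]), 'tool_pos': array([ 0.52698907, -0.40537401,  0.03132319]), 'tool_rot': array([ 3.14030263e+00, -6.72387557e-04,  2.32762483e-01]), 'contact_force': array([-0.11636174, -1.04357837,  4.36330019]), 'torque': array([-0.13753678,  0.02257808,  0.01706572]), 'opening': 0.05658259503268558}
```

```bash
python3 - <<'E'
from h import *
I=viewer.read_camera('wrist')[:,:,::-1].copy();S=viewer.read_camera('scene')[:,:,::-1]
p=proj('scene',[.527,-.405,.05]).astype(int);print(p)
c=cv2.resize(S[p[1]-50:p[1]+50,p[0]-50:p[0]+50],(395,395),interpolation=cv2.INTER_CUBIC)
w=cv2.convertScaleAbs(I[150:400,120:520],alpha=1.3)
w=cv2.copyMakeBorder(w,0,145,0,0,cv2.BORDER_CONSTANT)
cv2.imwrite('pics/g.png',np.hstack([w,cv2.convertScaleAbs(c,alpha=1.3)]))
E
```

```text
[239 312]
```

View pics/g.png

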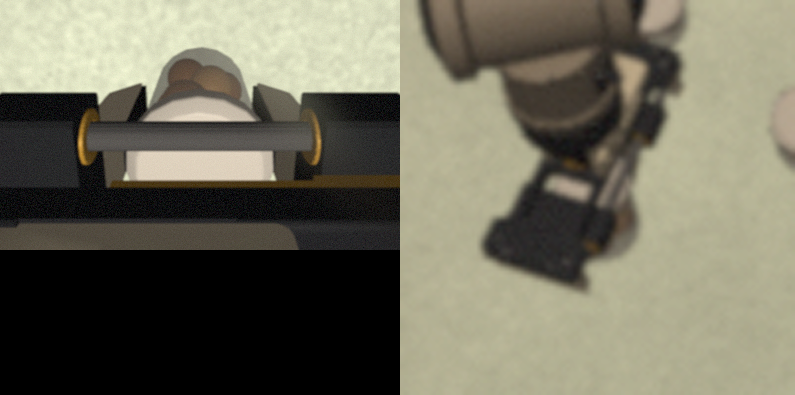

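The opening is 56.6 mm, between the 54 mm body and the 58 mm lid. With the 4 N upward force, that suggests the pads are catching the lid's edge. I'll open and regrip cleanly on the 12 mm lid band.

Request:
move_arm([
  {"x": 0,"y": 0,"z": 0,"wx": 0,"wy": 0,"wz": 0,"hand": 0.7},
  {"x": 0,"y": 0,"z": 0,"wx": 0,"wy": 0,"wz": 0,"hand": 0.8},
  {"x": 0,"y": 0,"z": 0,"wx": 0,"wy": 0,"wz": 0,"hand": 0.9},
  {"x": 0,"y": 0,"z": -0.015,"wx": 0,"wy": 0,"wz": 0,"hand": 0.9},
  {"x": 0,"y": 0,"z": -0.029,"wx": 0,"wy": 0,"wz": 0,"hand": 0.9},
  {"x": 0,"y": 0,"z": -0.029,"wx": 0,"wy": 0,"wz": 0,"hand": 0.9},
])

```text
time: 4.35
tool_pos: [0.5276, -0.4059, 0.0621]
tool_rot: [3.138, -0.002, 0.233]
contact_force: [0.5, 0.5, 1.3]
opening: 0.0824
```

Request:
move_arm([
  {"x": 0,"y": 0,"z": 0,"wx": 0,"wy": 0,"wz": 0,"hand": 0.75},
  {"x": 0,"y": 0,"z": 0,"wx": 0,"wy": 0,"wz": 0,"hand": 0.68},
  {"x": 0,"y": 0,"z": 0,"wx": 0,"wy": 0,"wz": 0,"hand": 0.6},
  {"x": 0,"y": 0,"z": 0,"wx": 0,"wy": 0,"wz": 0,"hand": 0.5},
  {"x": 0,"y": 0,"z": 0,"wx": 0,"wy": 0,"wz": 0,"hand": 0.4},
  {"x": 0,"y": 0,"z": 0,"wx": 0,"wy": 0,"wz": 0,"hand": 0.4},
], grip_force=12)

```text
time: 5.1
tool_pos: [0.5265, -0.4048, 0.0594]
tool_rot: [-3.141, 0.0, 0.233]
contact_force: [-0.5, 0.0, -2.7]
opening: 0.0567
```

Request:
move_arm([
  {"x": 0,"y": 0,"z": -0.005,"wx": 0,"wy": 0,"wz": 0,"hand": 0.4},
  {"x": 0,"y": 0,"z": -0.015,"wx": 0,"wy": 0,"wz": 0,"hand": 0.4},
  {"x": 0,"y": 0,"z": -0.03,"wx": 0,"wy": 0,"wz": 0,"hand": 0.4},
  {"x": 0,"y": 0,"z": -0.03,"wx": 0,"wy": 0,"wz": 0,"hand": 0.4},
])

```text
time: 5.6
tool_pos: [0.5276, -0.4058, 0.0921]
tool_rot: [3.138, -0.002, 0.233]
contact_force: [0.4, -0.8, -2.3]
opening: 0.0569
```

```bash
python3 - <<'E'
from h import *
print(monitor.observe()['contact_force'],monitor.observe()['opening'])
I=viewer.read_camera('wrist')[:,:,::-1].copy()
cv2.imwrite('pics/g2.png',cv2.convertScaleAbs(I[100:400,120:520],alpha=1.3))
delta([.6096,-.0103,.19])
E
```

```text
[ 0.41123165 -0.7664385  -2.2724886 ] 0.05691247329905053
delta mm [ 171.6 -365.2  -99.5] rot  t 5.65 pos [ 0.5271 -0.4054  0.091 ] rpy [ 3.1396e+00 -1.2000e-03  2.3280e-01]
```

View pics/g2.png

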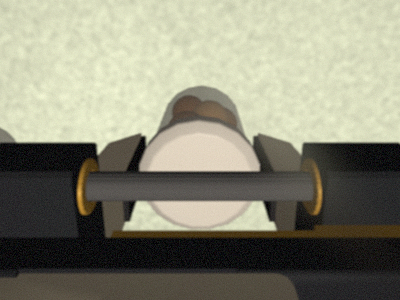

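The cup is held by its lid and hangs upright: the lid is round and centred between the pads (8 viewed so far). Next I'll carry it to the tray.

Request:
move_arm([
  {"x": 0,"y": 0,"z": -0.03,"wx": 0,"wy": 0,"wz": 0,"hand": 0.4},
  {"x": 0.01,"y": -0.02,"z": -0.07,"wx": 0,"wy": 0,"wz": 0,"hand": 0.4},
  {"x": 0.03,"y": -0.06,"z": -0.095,"wx": 0,"wy": 0,"wz": 0,"hand": 0.4},
  {"x": 0.052,"y": -0.11,"z": -0.1,"wx": 0,"wy": 0,"wz": 0,"hand": 0.4},
  {"x": 0.075,"y": -0.16,"z": -0.1,"wx": 0,"wy": 0,"wz": 0,"hand": 0.4},
  {"x": 0.1,"y": -0.21,"z": -0.1,"wx": 0,"wy": 0,"wz": 0,"hand": 0.4},
  {"x": 0.122,"y": -0.26,"z": -0.1,"wx": 0,"wy": 0,"wz": 0,"hand": 0.4},
  {"x": 0.145,"y": -0.31,"z": -0.1,"wx": 0,"wy": 0,"wz": 0,"hand": 0.4},
])

```text
time: 6.65
tool_pos: [0.5961, -0.0681, 0.1895]
tool_rot: [-3.141, 0.0, 0.233]
contact_force: [1.3, -0.3, -2.1]
opening: 0.0573
```

Request:
move_arm([
  {"x": 0.015,"y": -0.03,"z": 0,"wx": 0,"wy": 0,"wz": 0,"hand": 0.4},
  {"x": 0.023,"y": -0.047,"z": 0,"wx": 0,"wy": 0,"wz": 0,"hand": 0.4},
  {"x": 0.026,"y": -0.055,"z": 0,"wx": 0,"wy": 0,"wz": 0,"hand": 0.4},
  {"x": 0.026,"y": -0.055,"z": 0,"wx": 0,"wy": 0,"wz": 0,"hand": 0.4},
])

```text
time: 7.15
tool_pos: [0.6087, -0.0109, 0.1896]
tool_rot: [3.141, 0.0, 0.233]
contact_force: [0.3, -0.5, -2.1]
opening: 0.0569
```

```bash
python3 - <<'E'
from h import *
delta([.6096,-.0103,.0685])
print(monitor.observe()['opening'])
P=viewer.camera_params('wrist');I=viewer.read_camera('wrist')[:,:,::-1].copy()
for c in((.14,-.21),(-.14,-.21),(.14,.21)):
    a=np.radians(6.57);X=[.597+c[0]*np.cos(a)-c[1]*np.sin(a),.099+c[0]*np.sin(a)+c[1]*np.cos(a),.018]
    q=proj('wrist',X,P);print(q);cv2.circle(I,tuple(np.clip(q,-9999,9999).astype(int).tolist()),3,(255,0,0),1)
cv2.imwrite('pics/w3.png',cv2.convertScaleAbs(I,alpha=1.2))
E
```

```text
delta mm [  1.   -0.4 121.1] rot  t 7.15 pos [ 0.6087 -0.0109  0.1896] rpy [3.1413e+00 4.0000e-04 2.3260e-01]
0.0568700343084145
[441.55633993  50.07486567]
[389.20218506 306.27011844]
[-14.42505779  -9.32376088]
```

View pics/w3.png

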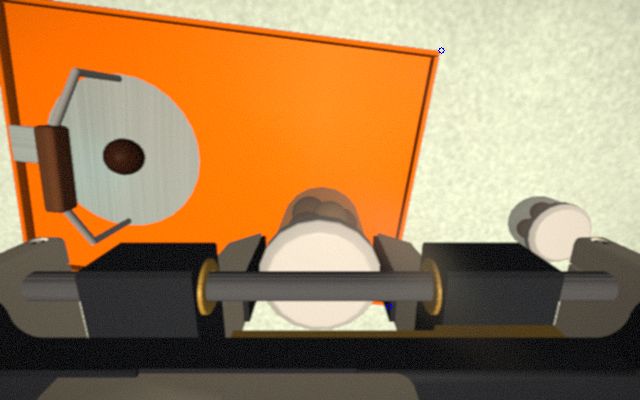

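Predicted tray corner (441,50) against about (437,52) seen, so the tray lies a few mm further to +y. I'll check that with edge points.

```bash
python3 - <<'E'
from h import *
P=viewer.camera_params('wrist')
for uv in((438,52),(220,26),(60,7),(407,220),(3,2),(22,240)): print(uv,ray('wrist',uv,.018,P)[:2].round(4))
I=cv2.imread('pics/w3.png')
h=cv2.cvtColor(I,cv2.COLOR_BGR2HSV);m=cv2.inRange(h,(3,180,100),(20,255,255))
for v in(60,100,140,180): 
    x=np.flatnonzero(m[v]);print(v,x.min(),x.max(),ray('wrist',(x.max(),v),.018,P)[:2].round(4),ray('wrist',(x.min(),v),.018,P)[:2].round(4))
for u in(50,150,250,350,420):
    y=np.flatnonzero(m[:,u]);print(u,y.min(),ray('wrist',(u,y.min()),.018,P)[:2].round(4))
for uv in((55,168),): print('grip',ray('wrist',uv,.118,P)[:2])
E
```

```text
(438, 52) [ 0.7577 -0.0915]
(220, 26) [0.7323 0.1127]
(60, 7) [0.7143 0.2574]
(407, 220) [ 0.59   -0.1139]
(3, 2) [0.7065 0.308 ]
(22, 240) [0.4693 0.2955]
60 0 436 [ 0.7506 -0.0919] [0.6553 0.3125]
100 3 428 [ 0.7142 -0.0962] [0.6182 0.311 ]
140 9 420 [ 0.6754 -0.1007] [0.5794 0.3063]
180 15 412 [ 0.6338 -0.1055] [0.5379 0.3014]
50 0 [0.718  0.2664]
150 14 [0.7274 0.1768]
250 27 [0.7379 0.0855]
350 40 [ 0.7486 -0.0077]
420 49 [ 0.7563 -0.0741]
grip [0.59712026 0.18329902]
```

Request:
move_arm([
  {"x": 0,"y": -0.004,"z": 0.03,"wx": 0,"wy": 0,"wz": 0,"hand": 0.4},
  {"x": 0,"y": -0.004,"z": 0.06,"wx": 0,"wy": 0,"wz": 0,"hand": 0.4},
  {"x": 0,"y": -0.004,"z": 0.085,"wx": 0,"wy": 0,"wz": 0,"hand": 0.4},
  {"x": 0,"y": -0.004,"z": 0.105,"wx": 0,"wy": 0,"wz": 0,"hand": 0.4},
  {"x": 0,"y": -0.004,"z": 0.115,"wx": 0,"wy": 0,"wz": 0,"hand": 0.4},
  {"x": 0,"y": -0.004,"z": 0.12,"wx": 0,"wy": 0,"wz": 0,"hand": 0.4},
  {"x": 0,"y": -0.004,"z": 0.1215,"wx": 0,"wy": 0,"wz": 0,"hand": 0.4},
  {"x": 0,"y": -0.004,"z": 0.1215,"wx": 0,"wy": 0,"wz": 0,"hand": 0.4},
])

```text
time: 8.2
tool_pos: [0.6083, -0.0066, 0.0688]
tool_rot: [3.141, -0.001, 0.233]
contact_force: [0.2, -0.2, -1.9]
opening: 0.0566
```

Request:
move_arm([
  {"x": 0,"y": 0,"z": 0.001,"wx": 0,"wy": 0,"wz": 0,"hand": 0.4},
  {"x": 0,"y": 0,"z": 0.002,"wx": 0,"wy": 0,"wz": 0,"hand": 0.4},
  {"x": 0,"y": 0,"z": 0.002,"wx": 0,"wy": 0,"wz": 0,"hand": 0.4},
])

```text
time: 8.57
tool_pos: [0.6078, -0.0064, 0.0662]
tool_rot: [3.142, 0.0, 0.233]
contact_force: [-0.4, 0.3, -1.4]
opening: 0.0572
```

Request:
move_arm([
  {"x": 0,"y": 0,"z": 0.001,"wx": 0,"wy": 0,"wz": 0,"hand": 0.4},
  {"x": 0,"y": 0,"z": 0.001,"wx": 0,"wy": 0,"wz": 0,"hand": 0.4},
])

```text
time: 8.82
tool_pos: [0.6078, -0.0065, 0.0651]
tool_rot: [-3.142, 0.0, 0.233]
contact_force: [-0.8, 0.8, -1.9]
opening: 0.0571
```

Request:
move_arm([
  {"x": 0,"y": 0,"z": 0.001,"wx": 0,"wy": 0,"wz": 0,"hand": 0.4},
  {"x": 0,"y": 0,"z": 0.001,"wx": 0,"wy": 0,"wz": 0,"hand": 0.4},
])

```text
time: 9.07
tool_pos: [0.6081, -0.0065, 0.0644]
tool_rot: [3.141, -0.0, 0.233]
contact_force: [0.1, 0.0, 0.0]
opening: 0.0568
```

Touchdown: the weight has come off the wrist. I'll let go gradually and rise.

Request:
move_arm([
  {"x": 0,"y": 0,"z": 0.0005,"wx": 0,"wy": 0,"wz": 0,"hand": 0.62},
  {"x": 0,"y": 0,"z": 0.0005,"wx": 0,"wy": 0,"wz": 0,"hand": 0.68},
  {"x": 0,"y": 0,"z": 0.0005,"wx": 0,"wy": 0,"wz": 0,"hand": 0.8},
  {"x": 0,"y": 0,"z": 0,"wx": 0,"wy": 0,"wz": 0,"hand": 0.9},
  {"x": 0,"y": 0,"z": -0.02,"wx": 0,"wy": 0,"wz": 0,"hand": 0.95},
  {"x": 0,"y": 0,"z": -0.06,"wx": 0,"wy": 0,"wz": 0,"hand": 1},
  {"x": 0,"y": 0,"z": -0.11,"wx": 0,"wy": 0,"wz": 0,"hand": 1},
  {"x": 0,"y": 0,"z": -0.14,"wx": 0,"wy": 0,"wz": 0,"hand": 1},
])

```text
time: 10.07
tool_pos: [0.6086, -0.0065, 0.207]
tool_rot: [3.14, -0.003, 0.233]
contact_force: [1.2, 0.4, 0.1]
opening: 0.0919
```

```bash
python3 - <<'E'
from h import *
delta([.5935,.186,.21],np.radians(98+90))
T=viewer.read_camera('top')[:,:,::-1]
cv2.imwrite('pics/t1.png',cv2.convertScaleAbs(cv2.resize(T[120:250,225:395],None,fx=4.4,fy=4.4,interpolation=cv2.INTER_CUBIC),alpha=1.4))
print(proj('top',[.6076,-.0073,.091]))
E
```

```text
delta mm [  29.8 -190.8   -3.2] rot [ 2.7000e-01  1.0000e-01 -1.7466e+02] t 10.075 pos [ 0.6086 -0.0065  0.207 ] rpy [ 3.1403e+00 -3.0000e-03  2.3290e-01]
[351.48685138 170.3565326 ]
```

Request:
move_arm([
  {"x": 0.004,"y": -0.024,"z": -0.002,"wx": 0,"wy": 0,"wz": -10,"hand": 1},
  {"x": 0.0075,"y": -0.048,"z": -0.005,"wx": 0,"wy": 0,"wz": -20,"hand": 1},
  {"x": 0.011,"y": -0.072,"z": -0.008,"wx": 0,"wy": 0,"wz": -30,"hand": 1},
  {"x": 0.015,"y": -0.096,"z": -0.01,"wx": 0,"wy": 0,"wz": -40,"hand": 1},
  {"x": 0.019,"y": -0.12,"z": -0.01,"wx": 0,"wy": 0,"wz": -50,"hand": 1},
  {"x": 0.0225,"y": -0.144,"z": -0.01,"wx": 0,"wy": 0,"wz": -60,"hand": 1},
  {"x": 0.026,"y": -0.168,"z": -0.01,"wx": 0,"wy": 0,"wz": -70,"hand": 1},
  {"x": 0.0295,"y": -0.19,"z": -0.01,"wx": 0,"wy": 0,"wz": -80,"hand": 1},
])

```text
time: 11.12
tool_pos: [0.5925, 0.1861, 0.2137]
tool_rot: [-3.141, 0.0, 1.635]
contact_force: [0.6, -0.0, -0.3]
opening: 0.092
```

Request:
move_arm([
  {"x": 0,"y": 0,"z": 0,"wx": 0,"wy": 0,"wz": -10,"hand": 1},
  {"x": 0,"y": 0,"z": 0,"wx": 0,"wy": 0,"wz": -20,"hand": 1},
  {"x": 0,"y": 0,"z": 0,"wx": 0,"wy": 0,"wz": -30,"hand": 1},
  {"x": 0,"y": 0,"z": 0,"wx": 0,"wy": 0,"wz": -40,"hand": 1},
  {"x": 0,"y": 0,"z": 0,"wx": 0,"wy": 0,"wz": -50,"hand": 1},
  {"x": 0,"y": 0,"z": 0,"wx": 0,"wy": 0,"wz": -60,"hand": 1},
  {"x": 0,"y": 0,"z": 0,"wx": 0,"wy": 0,"wz": -70,"hand": 1},
  {"x": 0,"y": 0,"z": 0,"wx": 0,"wy": 0,"wz": -80,"hand": 1},
])

```text
time: 12.12
tool_pos: [0.5926, 0.1852, 0.2136]
tool_rot: [-3.141, -0.001, 3.031]
contact_force: [-0.3, 0.5, -0.3]
opening: 0.0916
```

Request:
move_arm([
  {"x": 0,"y": 0,"z": 0,"wx": 0,"wy": 0,"wz": -8,"hand": 1},
  {"x": 0,"y": 0,"z": 0,"wx": 0,"wy": 0,"wz": -14.6,"hand": 1},
  {"x": 0,"y": 0,"z": 0,"wx": 0,"wy": 0,"wz": -14.6,"hand": 1},
  {"x": 0,"y": 0,"z": 0,"wx": 0,"wy": 0,"wz": -14.6,"hand": 1},
])

```text
time: 12.62
tool_pos: [0.5927, 0.1852, 0.2139]
tool_rot: [-3.141, -0.0, -3.005]
contact_force: [-0.4, 0.4, -0.5]
opening: 0.0918
```

```bash
python3 - <<'E'
from h import *
delta([.5935,.186,.098],np.radians(98+90))
P=viewer.camera_params('wrist');I=viewer.read_camera('wrist')[:,:,::-1].copy()
T=viewer.read_camera('top')[:,:,::-1]
print(proj('wrist',[.5935,.186,.122],P),monitor.observe()['qpos'])
t=cv2.resize(T[130:230,310:410],(300,300),interpolation=cv2.INTER_CUBIC)
I=cv2.convertScaleAbs(I,alpha=1.2)
t=cv2.resize(t,(160,160));cv2.imwrite('pics/w4.png',np.hstack([I,cv2.copyMakeBorder(t,0,240,0,0,cv2.BORDER_CONSTANT)]))
E
```

```text
delta mm [ -0.9   0.7 115.9] rot [-0.01 -0.02 -0.19] t 12.625 pos [0.5927 0.1852 0.2139] rpy [-3.1415e+00 -3.0000e-04 -3.0053e+00]
[319.37113775 204.15680307] [ 1.79580945e-01  5.29813245e-01  1.25918352e+00 -1.06833041e-04
  1.35278242e+00 -1.52832865e+00]
```

View pics/w4.png

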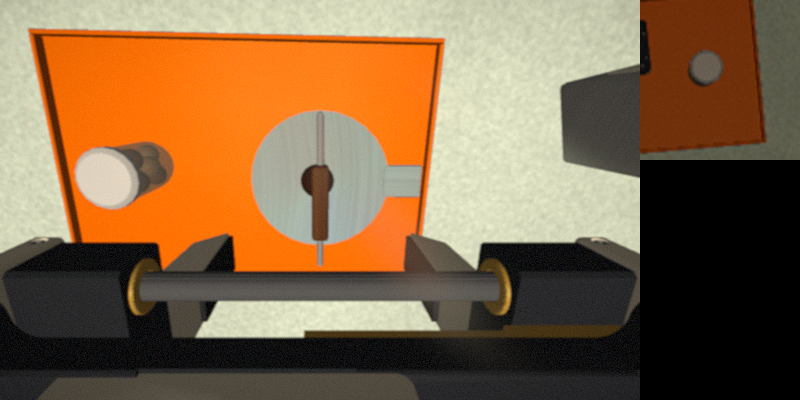

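The cup stands upright on its half of the tray. The grip bar is centred at (320,203), where I predicted (319,204), and is lined up with the tool (10 viewed so far). I'll go down to the bar.

Request:
move_arm([
  {"x": -0.0005,"y": 0.0005,"z": 0.02,"wx": 0,"wy": 0,"wz": 0,"hand": 1},
  {"x": -0.0005,"y": 0.0005,"z": 0.045,"wx": 0,"wy": 0,"wz": 0,"hand": 0.9},
  {"x": -0.0005,"y": 0.0005,"z": 0.07,"wx": 0,"wy": 0,"wz": 0,"hand": 0.8},
  {"x": -0.0005,"y": 0.0005,"z": 0.09,"wx": 0,"wy": 0,"wz": 0,"hand": 0.7},
  {"x": -0.0005,"y": 0.0005,"z": 0.105,"wx": 0,"wy": 0,"wz": 0,"hand": 0.6},
  {"x": -0.0005,"y": 0.0005,"z": 0.115,"wx": 0,"wy": 0,"wz": 0,"hand": 0.5},
  {"x": -0.0005,"y": 0.0005,"z": 0.12,"wx": 0,"wy": 0,"wz": 0,"hand": 0.4},
  {"x": -0.0005,"y": 0.0005,"z": 0.12,"wx": 0,"wy": 0,"wz": 0,"hand": 0.35},
], grip_force=10)

```text
time: 13.72
tool_pos: [0.5933, 0.1858, 0.0943]
tool_rot: [-3.142, 0.0, -3.003]
contact_force: [0.3, 0.5, 0.1]
opening: 0.0337
```

Request:
move_arm([
  {"x": 0,"y": 0,"z": 0,"wx": 0,"wy": 0,"wz": 0,"hand": 0.3},
  {"x": 0,"y": 0,"z": 0,"wx": 0,"wy": 0,"wz": 0,"hand": 0.26},
  {"x": 0,"y": 0,"z": 0,"wx": 0,"wy": 0,"wz": 0,"hand": 0.23},
  {"x": 0,"y": 0,"z": 0,"wx": 0,"wy": 0,"wz": 0,"hand": 0.2},
  {"x": 0,"y": 0,"z": 0,"wx": 0,"wy": 0,"wz": 0,"hand": 0.18},
  {"x": 0,"y": 0,"z": 0,"wx": 0,"wy": 0,"wz": 0,"hand": 0.16},
  {"x": 0,"y": 0,"z": 0,"wx": 0,"wy": 0,"wz": 0,"hand": 0.14},
  {"x": 0,"y": 0,"z": 0,"wx": 0,"wy": 0,"wz": 0,"hand": 0.1},
])

```text
time: 14.72
tool_pos: [0.5932, 0.1858, 0.0942]
tool_rot: [-3.142, -0.0, -3.003]
contact_force: [0.0, -0.2, 0.9]
opening: 0.0141
```

Request:
move_arm([
  {"x": 0,"y": 0,"z": 0,"wx": 0,"wy": 0,"wz": 0,"hand": 0.05},
  {"x": 0,"y": 0,"z": 0,"wx": 0,"wy": 0,"wz": 0,"hand": 0},
  {"x": 0,"y": 0,"z": 0,"wx": 0,"wy": 0,"wz": 0,"hand": 0},
  {"x": 0,"y": 0,"z": 0,"wx": 0,"wy": 0,"wz": 0,"hand": 0},
], grip_force=35)

```text
time: 15.22
tool_pos: [0.5932, 0.1858, 0.0942]
tool_rot: [-3.142, 0.0, -3.003]
contact_force: [0.1, 0.7, -0.9]
opening: 0.0138
```

Request:
move_arm([
  {"x": 0,"y": 0,"z": -0.001,"wx": 0,"wy": 0,"wz": 0,"hand": 0},
  {"x": 0,"y": 0,"z": -0.002,"wx": 0,"wy": 0,"wz": 0,"hand": 0},
  {"x": 0,"y": 0,"z": -0.004,"wx": 0,"wy": 0,"wz": 0,"hand": 0},
  {"x": 0,"y": 0,"z": -0.007,"wx": 0,"wy": 0,"wz": 0,"hand": 0},
  {"x": 0,"y": 0,"z": -0.011,"wx": 0,"wy": 0,"wz": 0,"hand": 0},
  {"x": 0,"y": 0,"z": -0.016,"wx": 0,"wy": 0,"wz": 0,"hand": 0},
  {"x": 0,"y": 0,"z": -0.021,"wx": 0,"wy": 0,"wz": 0,"hand": 0},
  {"x": 0,"y": 0,"z": -0.026,"wx": 0,"wy": 0,"wz": 0,"hand": 0},
])

```text
time: 16.23
tool_pos: [0.5933, 0.1858, 0.1207]
tool_rot: [-3.142, 0.0, -3.003]
contact_force: [-0.1, -0.7, -3.2]
opening: 0.0137
```

Request:
move_arm([
  {"x": 0,"y": 0,"z": -0.005,"wx": 0,"wy": 0,"wz": 0,"hand": 0},
  {"x": 0,"y": 0,"z": -0.01,"wx": 0,"wy": 0,"wz": 0,"hand": 0},
  {"x": 0,"y": 0,"z": -0.015,"wx": 0,"wy": 0,"wz": 0,"hand": 0},
  {"x": 0,"y": 0,"z": -0.02,"wx": 0,"wy": 0,"wz": 0,"hand": 0},
  {"x": 0,"y": 0,"z": -0.025,"wx": 0,"wy": 0,"wz": 0,"hand": 0},
  {"x": 0,"y": 0,"z": -0.03,"wx": 0,"wy": 0,"wz": 0,"hand": 0},
  {"x": 0,"y": 0,"z": -0.035,"wx": 0,"wy": 0,"wz": 0,"hand": 0},
  {"x": 0,"y": 0,"z": -0.04,"wx": 0,"wy": 0,"wz": 0,"hand": 0},
])

```text
time: 17.23
tool_pos: [0.5932, 0.1858, 0.1605]
tool_rot: [-3.142, -0.0, -3.003]
contact_force: [0.4, 0.2, -5.3]
opening: 0.0139
```

Request:
move_arm([
  {"x": 0,"y": 0,"z": -0.005,"wx": 0,"wy": 0,"wz": 0,"hand": 0},
  {"x": 0,"y": 0,"z": -0.01,"wx": 0,"wy": 0,"wz": 0,"hand": 0},
  {"x": 0,"y": 0,"z": -0.015,"wx": 0,"wy": 0,"wz": 0,"hand": 0},
  {"x": 0,"y": 0,"z": -0.02,"wx": 0,"wy": 0,"wz": 0,"hand": 0},
  {"x": 0,"y": 0,"z": -0.025,"wx": 0,"wy": 0,"wz": 0,"hand": 0},
  {"x": 0,"y": 0,"z": -0.03,"wx": 0,"wy": 0,"wz": 0,"hand": 0},
  {"x": 0,"y": 0,"z": -0.033,"wx": 0,"wy": 0,"wz": 0,"hand": 0},
  {"x": 0,"y": 0,"z": -0.035,"wx": 0,"wy": 0,"wz": 0,"hand": 0},
])

```text
time: 18.23
tool_pos: [0.5932, 0.1858, 0.1954]
tool_rot: [-3.142, 0.0, -3.003]
contact_force: [0.3, -0.3, -4.3]
opening: 0.0136
```

```bash
python3 - <<'E'
from h import *
s=monitor.observe();print(s['qpos'],s['contact_force'],s['torque'],s['opening']);delta([.5935,.186,.194])
P=viewer.camera_params('wrist')
I=viewer.read_camera('wrist')[:,:,::-1].copy();S=viewer.read_camera('scene')[:,:,::-1]
c=S[130:260,270:420]
I=cv2.convertScaleAbs(I[60:400,100:540],alpha=1.3)
c=cv2.convertScaleAbs(cv2.resize(c,(360,312),interpolation=cv2.INTER_CUBIC),alpha=1.4)
cv2.imwrite('pics/l.png',np.hstack([I,cv2.copyMakeBorder(c,0,28,0,0,cv2.BORDER_CONSTANT)]))
np.save('wl.npy',I)
E
```

```text
[ 1.80361817e-01  5.44079347e-01  1.28682948e+00 -7.24998565e-05
  1.31062857e+00 -1.52894843e+00] [ 0.26693034 -0.29016864 -4.26370785] [ 0.08687958 -0.17109431  0.02652418] 0.013648732318725723
delta mm [-0.3  0.2  1.4] rot  t 18.225 pos [0.5932 0.1858 0.1954] rpy [-3.1415e+00  1.0000e-04 -3.0031e+00]
```

View pics/l.png

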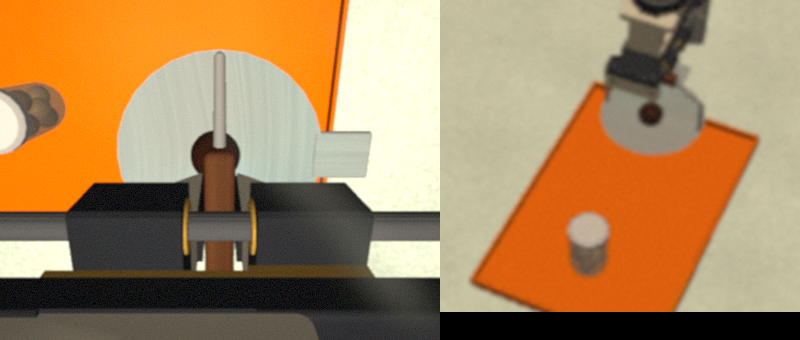

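The dish is lifted 10 cm and level. The truffle sits in the middle at (215,153) in the crop, and the cup is still upright (11 viewed so far). I'll turn it clockwise by 91.4° with smooth ramps: tool yaw 187.9° to 96.6°, with the tray's yaw at 6.6°.

Request:
move_arm([
  {"x": 0,"y": 0,"z": 0,"wx": 0,"wy": 0,"wz": 0.5,"hand": 0},
  {"x": 0,"y": 0,"z": 0,"wx": 0,"wy": 0,"wz": 1.5,"hand": 0},
  {"x": 0,"y": 0,"z": 0,"wx": 0,"wy": 0,"wz": 3,"hand": 0},
  {"x": 0,"y": 0,"z": 0,"wx": 0,"wy": 0,"wz": 5,"hand": 0},
  {"x": 0,"y": 0,"z": 0,"wx": 0,"wy": 0,"wz": 7.5,"hand": 0},
  {"x": 0,"y": 0,"z": 0,"wx": 0,"wy": 0,"wz": 10.5,"hand": 0},
  {"x": 0,"y": 0,"z": 0,"wx": 0,"wy": 0,"wz": 13.5,"hand": 0},
  {"x": 0,"y": 0,"z": 0,"wx": 0,"wy": 0,"wz": 16.5,"hand": 0},
])

```text
time: 19.32
tool_pos: [0.5932, 0.1858, 0.1951]
tool_rot: [-3.141, -0.0, 2.989]
contact_force: [0.0, 0.1, -3.7]
opening: 0.0136
```

Request:
move_arm([
  {"x": 0,"y": 0,"z": 0,"wx": 0,"wy": 0,"wz": 3,"hand": 0},
  {"x": 0,"y": 0,"z": 0,"wx": 0,"wy": 0,"wz": 6,"hand": 0},
  {"x": 0,"y": 0,"z": 0,"wx": 0,"wy": 0,"wz": 9,"hand": 0},
  {"x": 0,"y": 0,"z": 0,"wx": 0,"wy": 0,"wz": 12,"hand": 0},
  {"x": 0,"y": 0,"z": 0,"wx": 0,"wy": 0,"wz": 15,"hand": 0},
  {"x": 0,"y": 0,"z": 0,"wx": 0,"wy": 0,"wz": 18,"hand": 0},
  {"x": 0,"y": 0,"z": 0,"wx": 0,"wy": 0,"wz": 21,"hand": 0},
  {"x": 0,"y": 0,"z": 0,"wx": 0,"wy": 0,"wz": 24,"hand": 0},
])

```text
time: 20.32
tool_pos: [0.5932, 0.1858, 0.1952]
tool_rot: [-3.142, 0.0, 2.57]
contact_force: [-0.2, -0.3, -4.0]
opening: 0.0135
```

Request:
move_arm([
  {"x": 0,"y": 0,"z": 0,"wx": 0,"wy": 0,"wz": 3,"hand": 0},
  {"x": 0,"y": 0,"z": 0,"wx": 0,"wy": 0,"wz": 6,"hand": 0},
  {"x": 0,"y": 0,"z": 0,"wx": 0,"wy": 0,"wz": 9,"hand": 0},
  {"x": 0,"y": 0,"z": 0,"wx": 0,"wy": 0,"wz": 12,"hand": 0},
  {"x": 0,"y": 0,"z": 0,"wx": 0,"wy": 0,"wz": 15,"hand": 0},
  {"x": 0,"y": 0,"z": 0,"wx": 0,"wy": 0,"wz": 18,"hand": 0},
  {"x": 0,"y": 0,"z": 0,"wx": 0,"wy": 0,"wz": 21,"hand": 0},
  {"x": 0,"y": 0,"z": 0,"wx": 0,"wy": 0,"wz": 24,"hand": 0},
])

```text
time: 21.32
tool_pos: [0.5932, 0.1858, 0.1952]
tool_rot: [-3.142, 0.0, 2.151]
contact_force: [-0.1, -0.3, -3.0]
opening: 0.0138
```

Request:
move_arm([
  {"x": 0,"y": 0,"z": 0,"wx": 0,"wy": 0,"wz": 3,"hand": 0},
  {"x": 0,"y": 0,"z": 0,"wx": 0,"wy": 0,"wz": 6,"hand": 0},
  {"x": 0,"y": 0,"z": 0,"wx": 0,"wy": 0,"wz": 9,"hand": 0},
  {"x": 0,"y": 0,"z": 0,"wx": 0,"wy": 0,"wz": 12,"hand": 0},
  {"x": 0,"y": 0,"z": 0,"wx": 0,"wy": 0,"wz": 15,"hand": 0},
  {"x": 0,"y": 0,"z": 0,"wx": 0,"wy": 0,"wz": 18,"hand": 0},
  {"x": 0,"y": 0,"z": 0,"wx": 0,"wy": 0,"wz": 20.5,"hand": 0},
  {"x": 0,"y": 0,"z": 0,"wx": 0,"wy": 0,"wz": 22.5,"hand": 0},
])

```text
time: 22.32
tool_pos: [0.5932, 0.1858, 0.1952]
tool_rot: [-3.142, 0.0, 1.759]
contact_force: [-0.5, 0.1, -3.4]
opening: 0.0136
```

Request:
move_arm([
  {"x": 0,"y": 0,"z": 0,"wx": 0,"wy": 0,"wz": 1.8,"hand": 0},
  {"x": 0,"y": 0,"z": 0,"wx": 0,"wy": 0,"wz": 3.1,"hand": 0},
  {"x": 0,"y": 0,"z": 0,"wx": 0,"wy": 0,"wz": 4,"hand": 0},
  {"x": 0,"y": 0,"z": 0,"wx": 0,"wy": 0,"wz": 4.4,"hand": 0},
  {"x": 0,"y": 0,"z": 0,"wx": 0,"wy": 0,"wz": 4.4,"hand": 0},
  {"x": 0,"y": 0,"z": 0,"wx": 0,"wy": 0,"wz": 4.4,"hand": 0},
])

```text
time: 23.08
tool_pos: [0.5932, 0.1858, 0.1952]
tool_rot: [3.142, 0.0, 1.685]
contact_force: [-0.3, -0.3, -4.0]
opening: 0.0143
```

```bash
python3 - <<'E'
from h import *
s=monitor.observe();print(s['contact_force'],s['opening'],s['qvel'].round(4));delta([.5933,.1858,.194],np.radians(96.57))
P=viewer.camera_params('wrist')
print('pred tab tip',proj('wrist',[.5933+.111*np.cos(np.radians(6.57)),.1858+.111*np.sin(np.radians(6.57)),.1279],P),'centre',proj('wrist',[.5933,.1858,.14],P))
I=viewer.read_camera('wrist')[:,:,::-1].copy();S=viewer.read_camera('scene')[:,:,::-1]
c=cv2.resize(S[130:280,270:420],(390,390),interpolation=cv2.INTER_CUBIC)
I=cv2.convertScaleAbs(I[10:400,130:530],alpha=1.3)
cv2.imwrite('pics/f.png',np.hstack([I,cv2.convertScaleAbs(c,alpha=1.4)]))
E
```

```text
[-0.2639089  -0.29446929 -3.98773177] 0.014252231305283525 [-0.0002  0.0013 -0.0007  0.001  -0.0007  0.0004]
delta mm [0.  0.1 1.2] rot [ 0.    0.01 -0.02] t 23.075 pos [0.5932 0.1858 0.1952] rpy [3.1416e+00 1.0000e-04 1.6850e+00]
pred tab tip [468.38444332 213.49764192] centre [318.71268803 219.02358512]
```

I'm out of picture views, so I'll check by numbers. The dish should look the same to the wrist camera as before the turn, and the tab should point the right way in the top view.

```bash
python3 - <<'E'
from h import *
A=cv2.imread('pics/l.png')[:,:440]; B=cv2.imread('pics/f.png')[:,:400]
# common frame crop: cols 130..530, rows 60..400 
A=A[:,30:430]; B=B[50:390]
def meas(I):
    h=cv2.cvtColor(I,cv2.COLOR_BGR2HSV)[:175]
    dark=((h[:,:,2]<110)).astype(np.uint8); dark[:110]=0; dark[:,:150]=0; dark[:,230:]=0; dark[170:]=0
    y,x=np.nonzero(dark); return x.min()+130,x.max()+130,y.min()+60,len(x)
print('dark truffle/bar',meas(A),meas(B))
# template match tab and truffle patches
for n,(x,y,w,hh) in {'tab':(280,120,70,65),'truffle':(155,125,45,35),'rod':(175,45,28,80)}.items():
    t=A[y:y+hh,x:x+w]; r=cv2.matchTemplate(B[max(0,y-25):y+hh+25,x-25:x+w+25],t,cv2.TM_CCOEFF_NORMED)
    _,m,_,l=cv2.minMaxLoc(r);print(n,'shift px',l[0]-25,l[1]-25,'score',round(m,3))
# cup in scene: compare with lift picture crop
S=viewer.read_camera('scene')[:,:,::-1]
L=cv2.imread('pics/l.png')[:312,440:]
L=cv2.resize(L,(150,130),interpolation=cv2.INTER_AREA)
N=cv2.convertScaleAbs(np.ascontiguousarray(S[130:260,270:420]),alpha=1.4)
t=L[85:118,48:78];r=cv2.matchTemplate(N,t,cv2.TM_CCOEFF_NORMED);print('cup',cv2.minMaxLoc(r))
print(monitor.observe()['time'])
E
```

```text
dark truffle/bar (np.int64(291), np.int64(339), np.int64(191), 1070) (np.int64(291), np.int64(339), np.int64(191), 1195)
tab shift px 8 0 score 0.814
truffle shift px 0 0 score 0.995
rod shift px 0 0 score 0.978
cup (-0.40816810727119446, 0.9991371631622314, (109, 51), (48, 85))
23.225
```

```bash
python3 - <<'E'
from h import *
A=cv2.imread('pics/l.png')[:,30:430]; B=cv2.imread('pics/f.png')[50:390,:400]
for n,I in(('A',A),('B',B)):
    h=cv2.cvtColor(I,cv2.COLOR_BGR2HSV)
    print(n,'row153 S',h[153,275:370:4,1].tolist(),'V',h[153,275:370:4,2].tolist())
    print(n,'col315 S',h[115:190:4,315,1].tolist(),'V',h[115:190:4,315,2].tolist())
E
```

```text
A row153 S [24, 25, 18, 27, 23, 21, 22, 18, 22, 21, 26, 27, 25, 25, 23, 22, 30, 28, 24, 26, 29, 20, 18, 26] V [202, 205, 185, 200, 199, 204, 196, 199, 199, 202, 198, 198, 195, 196, 196, 195, 229, 255, 255, 255, 255, 255, 255, 255]
A col315 S [13, 25, 28, 22, 37, 20, 23, 22, 26, 23, 21, 21, 26, 22, 22, 24, 28, 30, 35] V [255, 255, 255, 255, 179, 196, 203, 205, 208, 203, 192, 202, 198, 200, 200, 198, 255, 152, 44]
B row153 S [20, 23, 21, 21, 20, 17, 21, 21, 23, 21, 21, 22, 23, 18, 20, 20, 29, 28, 35, 33, 31, 35, 38, 34] V [188, 191, 169, 198, 192, 190, 194, 192, 191, 194, 190, 194, 191, 187, 183, 187, 220, 255, 253, 255, 255, 255, 255, 255]
B col315 S [35, 29, 36, 35, 33, 24, 23, 23, 18, 24, 19, 21, 24, 20, 25, 21, 35, 36, 42] V [255, 255, 251, 255, 169, 192, 191, 196, 195, 195, 186, 192, 190, 192, 191, 190, 251, 142, 43]
```

The tab's edges fall on the same pixels before and after the turn, so the dish did not slip and turned with the tool. Handing in.

```bash
python3 -c "
from h import *
robot.hand_in();s=monitor.observe();print(s['time'],s['tool_pos'],s['tool_rot'],s['opening'])"
```

```text
the job is handed in; nothing more can be done
the job is handed in; nothing more can be done
```

The order is served and handed in at about 23 s of the 46 s allowed. The arm holds the dish still about 10 cm above where it stood.

**Cup:** I set it upright on the empty half of the tray, about 1 mm from my estimate of its middle, and let go after the wrist force showed touchdown. The first grip seemed to catch the lid's edge (56.6 mm opening), so I opened and regripped on the lid band. At the end it matched its earlier scene view (score 0.999).

**Dish:** I took it by the grip bar at 35 N, lifted it 10 cm straight up, then turned it 91.4° clockwise. Last readings:
- **Pose:** the tool was level and within 0.02° of the yaw that squares the tab to the tray (measured at 6.6°).
- **Position:** the tool was at (0.593, 0.186), the same spot where it gripped.
- **Truffle, handle and tab:** in the wrist view they sit where they did before the turn, to the pixel.

**Checks that failed or disagreed:**
- My first move call was refused because rows lacked keys; nothing moved.
- The top and scene cameras put the tray about 5 mm apart; I settled it with the wrist camera.
- A template match on the tab gave a false 8 px shift against the changed background; its edge pixels showed none.
- I had used up the picture limit, so I checked the final state by numbers rather than by eye.
- The short cups and napkin box were not re-measured at the end; I saw no contact with them.

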